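# Hang the dial gauge on the spring balancer

## Task

Pick up the dial gauge by its bail and stand it on the cork pad under the balancer rail, its dial facing outward (away from the rail), and let go of it. Then pull the balancer's sprung hook down by its handle, run it along the rail so that the hook passes under the gauge's bail, and let it rise under control, never snapping up, until it is fully up again with the gauge hanging from it, dial still outward. Do not tip the gauge over, and leave the other things on the bench where they are.

Things in the scene. Friction and masses are not known exactly. Their poses are not given: they have to be found in the camera images.
- gauge_center (a point): Dial gauge: dark steel block 70 (x) by 50 (y) by 85 mm high, about 0.4 kg, standing on its foot; this point is the block's centre, 42.5 mm up. z up. Its round white dial, 46 mm across with ticks and pointer, is on the -x face; a white strip on top runs along the dial's edge. A steel strap bail stands on top in its x-z plane. A round weight with a like bail stands nearby: not the gauge.
- gauge_bail (a point): Middle of the underside of the bail's straight top bar, 130 mm above the gauge's foot; axes as the gauge's. Bar 63 mm long (x), 10 mm wide (y), 7 mm thick (upward from here). The bail's opening below it is 51 mm wide (x) and 45 mm high. The gauge is picked up from above by this bar, fingers closing along y.
- gauge_dial (a point): Centre of the gauge's dial: 41 mm from the gauge's middle along its -x, 47 mm above its foot.
- pad (a point): Centre of the top of the fixed cork pad, 100 (x) x 110 (y) mm, 5 mm thick. y: along the rail, the way the hook's open side faces; +x: to the rail, so outward is -x; z up. The rail beam is 190 mm to +x, 473 mm up, its posts 150 mm to +y and 290 mm to -y. The saddle stays in the vertical plane through this point along y.
- saddle (a point): Middle of the upper face of the hook's flat saddle, where the bail's bar is to rest; axes as the pad's. Steel strip 16 mm wide (x), 5 mm thick: shank's inner face 16 mm to -y, open at +y, where a slanted tip rises 19 mm above the saddle from 15 mm out. The arm above it: underside 50, top 64 mm up, 22 mm wide, running to the rail. 225 mm above the bench when up. It enters the bail moving to +y.
- handle (a point): Centre of the black block handle on top of the hook's arm, 40 (x) by 24 (y) by 46 mm high, rigid with the hook: 50 mm to +x of the saddle and 87 mm above it; 312 mm above the bench when fully up. The arm's top is 23 mm below this point. Free from above: grip it across its y faces. Axes as the pad's.
- lift (a joint): How far the hook is drawn down from fully up (m), 0 to 0.15. Sprung and damped: it pulls up with about 7 N at 0 and 8 N at 0.15, and by itself goes back to 0, with the gauge on it too. Let go empty from well below it snaps up at about 0.4 m/s.
- trolley (a joint): Position of the trolley carrying the hook along the rail (m), 0 to 0.25, growing along the pad's +y; it stays where it is left (about 1.2 N of friction). The saddle is level with the pad's centre at 0.20. It starts between 0 and 0.06.
- weight_center (a point): Bystander: round cast steel weight 68 mm across, 72 mm high, with a bail like the gauge's (top 122 mm up), its centre 36 mm above the bench. It may stand in either of the two places where the gauge starts.
- buffer_center (a point): Bystander: dark turned model buffer with a flat round head 62 mm across, 66 mm high; point 33 mm up.
- jar_center (a point): Bystander: paint jar 52 mm across, 70 mm high; point 35 mm up.
- tin_center (a point): Bystander: low metal tin 52 mm across, 40 mm high; point 20 mm up.
- screwdriver_grip (a point): Bystander: screwdriver lying on the bench; point on its handle.
There are look-alikes about, which are no part of the job. What is shaped like the part that bears gauge_center but yellow is not meant.

How it is judged:
On the way, in this order (a step that is already met when the one before it is completed fails the run):
1. the gauge stands on the cork pad, dial outward, let go of (horizontal distance between gauge_center and pad below 0.045 m and height (world z) of gauge_center below 0.052 m and angle between gauge_center's own z axis and vertical below 0.1 rad and x of gauge_dial in the frame of pad below -0.012 m and angle between the x axis of gauge_center and the x axis of pad, either way round below 0.5 rad and contact force between gauge and the fingers below 0.3 N), for 0.2 s.
2. the hook is drawn down to the gauge's bail (value of joint lift above 0.085 m), for 0.1 s.
At the end, for the whole second after the job is handed in: the hook is fully up (within 12 mm), the gauge hangs from it clear of the bench with the bail's bar in the saddle (within 25 mm), upright within 0.25 rad, dial outward within 0.45 rad, at rest (value of joint lift below 0.012 m and distance between gauge_bail and saddle below 0.025 m and height (world z) of gauge_center above 0.11 m and angle between gauge_center's own z axis and vertical below 0.25 rad and x of gauge_dial in the frame of saddle below -0.005 m and angle between the x axis of gauge_center and the x axis of saddle, either way round below 0.45 rad and linear speed of gauge below 0.05 m/s and angular speed of gauge below 0.4 rad/s); the robot touches nothing.
It fails at once if the hook is let snap up (rises faster than 0.3 m/s) (velocity of joint lift below -0.3 m/s).
It fails at once if the gauge is tipped over (tilted more than 0.9 rad) (angle between gauge_center's own z axis and vertical above 0.9 rad).
It fails at once if a bystander is moved more than 30 mm (distance of any of weight_center, buffer_center, jar_center, tin_center, screwdriver_grip from where it was at the start of the episode above 0.03 m).
It also fails if it takes over 64 s, if anything falls off the work surface, if the arm or the gripper's body presses on something with over 40 N, if the wrist force passes 120 N, or if a joint passes its speed limit or range.

## Robot

A 7-joint arm with a two-finger parallel gripper is mounted at the origin on the work surface. World frame = base frame: x ahead of the robot, y to its left, z up, the work surface at z = 0. Lengths are in m, angles in rad, forces in N, time in s.
With the tool pointing down it reaches from about 0.4 to 0.85 m from the base axis. Payload 4.5 kg.
Tool frame: the origin (TCP) lies on the centre line of the jaws, within the pads' length; the fingertips stand 14 mm ahead of it and the grasp point (between the pads) lies 5 mm behind it; z points along the fingers, y is the direction in which the jaws open and shut (so a half turn about z gives the same grasp; the last joint's range is limited). The gripper opens to 88 mm and grips with 3 to 60 N. Pads are 18 mm wide; open, the fingers measure 123 mm over their backs; the gripper's body (75 mm by 187 mm) begins 45 mm behind the grasp point.
Start: joints at [-1.208, 0.689, -0.195, 1.565, 0.157, 0.902, -0.215], TCP at [0.202, 0.592, 0.253] pointing down, gripper open.
Joint ranges: [-3.01, 3.01], [-0.46, 2.08], [-1.47, 1.51], [0.13, 2.56], [-1, 4.14], [0.04, 2.09], [-2.66, 2.66]. Speed limits (rad/s): [2.57, 2.57, 3.14, 3.14, 3.14, 3.14, 3.14].

## Interface

Orientations are given as a rotation vector (axis times angle).
In Python, from bench import ctrl, eyes, order gives the robot as it stands. The module is installed in compiled form; this text tells all that it offers.
- The arm moves only by the tool jog_arm, never from a script. Its argument "commands" is a list that holds one entry, the list of rows, each a list of 5 numbers: the gripper's target within -1 to 1 (fully open at 1, half-way at 0, shut at -1), then the shift along the world's x, y, z in units of 25 mm (1.0 is 25 mm), then the turn about the world's z in units of 5 degrees (1.0 is 5 degrees). A call has 1 to 5 rows; each row is the pose to reach, as a shift and turn from the pose commanded when the call began; what a row does not reach only later rows make up. A row lasts 1/8 s, in which the tool goes at most 62.5 mm and 10.7 degrees, less where a joint would pass 70% of its speed; a pose out of reach is approached as far as the arm can. A call with a gripper value outside its range is refused whole. The fingers move at their own pace and stop on an object; "newtons" is the grip in N (left out, the last holds). Time passes only in rows, so rows that repeat a pose let the fingers close. It gives the time, the measured TCP pose, the force and the opening at its end, in the units of the state.
- ctrl.read_state(): the state, without advancing time (a new reading comes with each control period).
- eyes.camera(name): name is "scene" or "top" or "wrist"; returns the picture (420x560x3 uint8, red, green, blue); there is no depth.
- eyes.calibration(name): a dict with "intrinsics" (3x3 intrinsics, pixels), "rvec" (rotation vector, rad) and "tvec" (3), from world to camera coordinates, as OpenCV has them. Camera axes: x right, y down, z forward; pixel columns grow to the right and rows downward; lengths in m; the calibration is good to about 2 mm. A picture is of the moment at which its call begins: read the wrist's pose just before it. calibration takes no time and is no camera call; for the wrist camera it gives the pose at the moment of the call.
- order.finish_job(): hands the job in, once; it reports no verdict.
The state is a dict: "clock": time; "joint_positions": joint angles; "qvel": joint speeds; "joint_efforts": joint torques, N m; "tool_pos": TCP position; "eef_rot": TCP orientation; "force": force on the tool from outside, world axes, zero at the start; "moment": the same for the moment, N m; "width": opening from 0.0 (shut) to 1.0 (fully open).
Only numpy, scipy, OpenCV 4.12 (cv2) and the standard library are available. Lean on these libraries where they do the work, as an engineer would, in place of code of your own. Each camera call takes 0.05 s, during which the arm holds its last target. There are 200 camera calls.

## Working session

There is one attempt and no reset: what is moved stays moved. The work goes in short steps, Python scripts to look and compute and a tool call to move; the robot and the scene stay as the last step left them, time stands still between calls to the robot, and variables do not carry over. Pictures are saved under pics/ and viewed, about 8 in all and at most 12, crops included, and the job is handed in when it is done.

Besides the shell and the picture viewer there is one more tool, called as name(argument=value, ...) on one line, values as JSON. jog_arm: Moves the arm, as the interface text tells. Its arguments: {"type":"object","properties":{"commands":{"type":"array","items":{"type":"array","items":{"type":"array","items":{"type":"number"}}}},"newtons":{"type":"number"}},"required":["commands"]}

```bash
mkdir -p pics; ls; cat > h.py <<'E'
import numpy as np, cv2
from bench import ctrl, eyes, order
def grab(n,name):
    c=eyes.calibration(n); im=eyes.camera(n); cv2.imwrite(f'pics/{name}.png',cv2.cvtColor(im,cv2.COLOR_RGB2BGR)); np.savez(f'pics/{name}.npz',K=c['intrinsics'],r=c['rvec'],t=c['tvec']); return im
def ray(name,uv):
    c=np.load(f'pics/{name}.npz'); R=cv2.Rodrigues(c['r'])[0]; o=-R.T@c['t'].ravel()
    d=R.T@np.linalg.inv(c['K'])@np.array([uv[0],uv[1],1.]); return o,d/np.linalg.norm(d)
def onz(name,uv,z):
    o,d=ray(name,uv); return o+d*(z-o[2])/d[2]
def tri(a,ua,b,ub):
    o1,d1=ray(a,ua);o2,d2=ray(b,ub)
    s=np.linalg.lstsq(np.c_[d1,-d2],o2-o1,rcond=None)[0]
    p,q=o1+d1*s[0],o2+d2*s[1]; return (p+q)/2,np.linalg.norm(p-q)
def proj(name,p):
    c=np.load(f'pics/{name}.npz'); return cv2.projectPoints(np.array(p,float).reshape(-1,3),c['r'],c['t'],c['K'],None)[0].reshape(-1,2)
E
python3 - <<'E'
from h import *
s=ctrl.read_state(); print({k:np.round(v,3) for k,v in s.items()})
a=grab('scene','s0');b=grab('top','t0');grab('wrist','w0')
for n in('s0','t0','w0'): print(n,np.round(ray(n,(280,210)),3))
E
```

```text
pics
{'clock': np.float64(0.0), 'joint_positions': array([-1.208,  0.69 , -0.194,  1.566,  0.157,  0.903, -0.215]), 'qvel': array([ 0.001, -0.001, -0.   ,  0.001,  0.   ,  0.001,  0.   ]), 'joint_efforts': array([ 0.0000e+00, -5.2756e+01, -1.2670e+00, -1.5342e+01, -5.3000e-02,
        7.0000e-03,  0.0000e+00]), 'tool_pos': array([0.202, 0.591, 0.252]), 'eef_rot': array([-5.140e-01, -3.099e+00,  3.000e-03]), 'force': array([ 0.251,  0.288, -0.187]), 'moment': array([-0.02 ,  0.027,  0.018]), 'width': np.float64(1.003)}
s0 [[ 1.508  0.753  1.089]
 [-0.672 -0.421 -0.61 ]]
t0 [[ 0.295  0.123  1.421]
 [ 0.153 -0.    -0.988]]
w0 [[ 0.136  0.614  0.384]
 [ 0.267 -0.083 -0.96 ]]
```

View pics/s0.png

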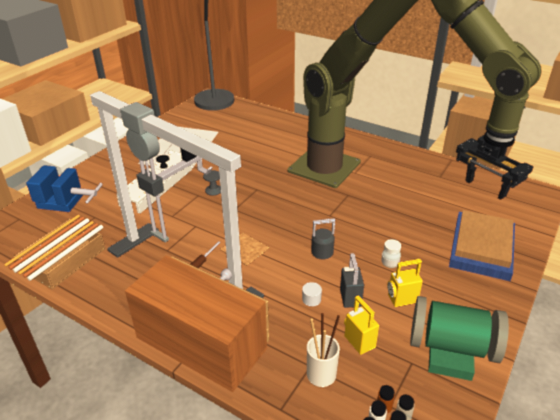

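View pics/t0.png

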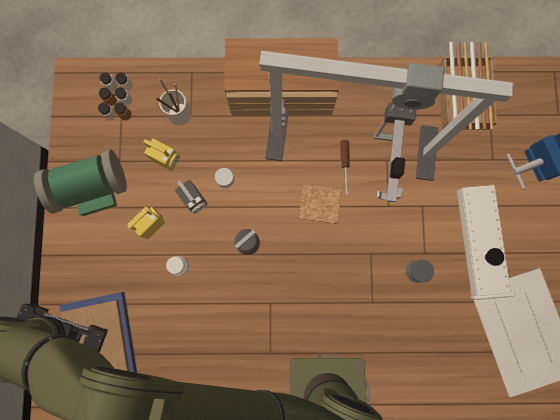

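The top view shows the pad at (320,203), dark gauge at (190,195), weight at (246,241), hook at about (390,195), and screwdriver at (345,165). The yellow look-alikes are at (160,152) and (146,221). Next I'll zoom in on the gauge, pad and hook.

```bash
python3 - <<'E'
from h import *
t=cv2.imread('pics/t0.png');s=cv2.imread('pics/s0.png')
def c(im,x,y,w,h): return cv2.resize(im[y:y+h,x:x+w],(400,300),interpolation=cv2.INTER_CUBIC)
m=np.vstack([np.hstack([c(t,160,165,64,48),c(t,360,140,80,60)]),np.hstack([c(s,320,235,80,60),c(s,120,120,107,80)])])
cv2.imwrite('pics/z0.png',m)
hsv=cv2.cvtColor(t,cv2.COLOR_BGR2HSV)
print(hsv[203,320],hsv[203,250], hsv[240,320])
E
```

```text
[ 14 121 169] [ 14 127 161] [ 13 124 156]
```

View pics/z0.png

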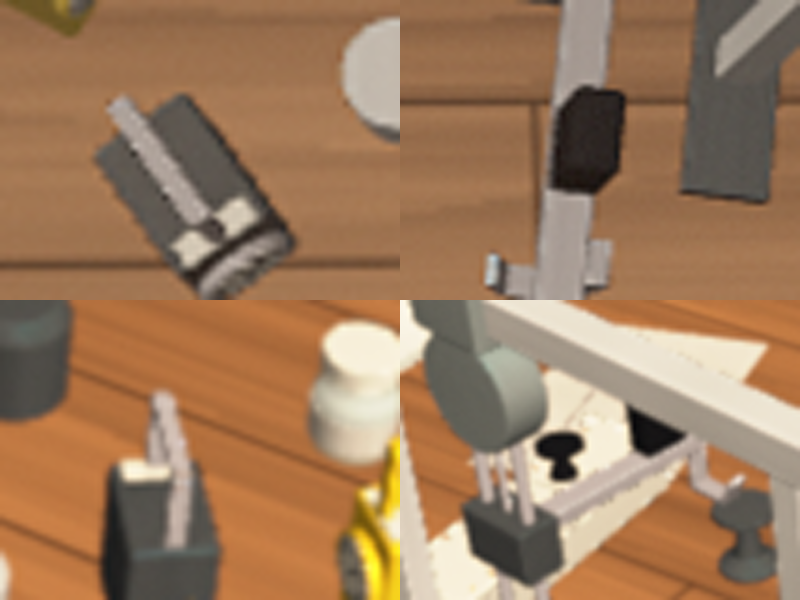

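The gauge's bail bar runs from top px (179,181.5) to (193.6,201.5) with the strip and dial at the lower-right end, so the dial faces −x,−y. The hook's open tip is on the left (+y) of the arm. Now I'll turn these into metric positions.

```bash
python3 - <<'E'
from h import *
g=lambda x,y,x0,y0,k:(x0+x/k,y0+y/k)
a=onz('t0',g(118,103,160,165,6.25),.137);b=onz('t0',g(212,230,160,165,6.25),.137)
print('bar',a,b,np.linalg.norm(a-b),(a+b)/2,'yaw gauge x',np.degrees(np.arctan2(*(a-b)[[1,0]])))
# block top far edge corners / near
for p in[(95,157),(185,95),(298,240)]: print('blk',onz('t0',g(*p,160,165,6.25),.085))
for p in[(302,185),(340,188),(338,223),(299,218),(320,203.5)]: print('pad',onz('t0',p,.005))
e=[onz('t0',p,.473) for p in[(262,70),(510,97)]];print('rail',e, np.degrees(np.arctan2(*(e[0]-e[1])[[1,0]]))-90)
for p in[(570,140),(590,90),(625,92),(622,165),(600,192)]: print('hdl',onz('t0',g(*p,360,140,5),.335))
for p in[(562,290),(540,140-20)]: pass
e=[onz('t0',g(*p,360,140,5),.289) for p in[(588,0),(562,295)]];print('arm',e,np.degrees(np.arctan2(*(e[0]-e[1])[[1,0]])))
print('tip',onz('t0',g(490,270,360,140,5),.244))
for n,p in dict(weight=(246,241),buf=(420,270),tin=(224,177),jar=(176,265),scr=(346,153)).items(): print(n,onz('t0',p,.06 if n!='scr' else .01))
E
```

```text
bar [0.57043631 0.38554773 0.137     ] [0.51650927 0.34524117 0.137     ] 0.06732566682210678 [0.54347279 0.36539445 0.137     ] yaw gauge x 36.77545373600418
blk [0.55776661 0.40550886 0.085     ]
blk [0.58499614 0.36723977 0.085     ]
blk [0.52091587 0.31712773 0.085     ]
pad [0.58677998 0.05867902 0.005     ]
pad [ 0.57748002 -0.05051283  0.005     ]
pad [ 0.47609473 -0.04245409  0.005     ]
pad [0.49101256 0.06833832 0.005     ]
pad [0.53257421 0.00780149 0.005     ]
rail [array([0.72489205, 0.15701356, 0.473     ]), array([ 0.66675756, -0.33544686,  0.473     ])] -6.732553997752049
hdl [ 0.55561584 -0.30933584  0.335     ]
hdl [ 0.57843869 -0.3197599   0.335     ]
hdl [ 0.57745552 -0.33535671  0.335     ]
hdl [ 0.54413712 -0.33175389  0.335     ]
hdl [ 0.53193342 -0.32114326  0.335     ]
arm [array([ 0.63371651, -0.34042456,  0.289     ]), array([ 0.49373949, -0.31925164,  0.289     ])] -8.601356615553017
tip [ 0.51392346 -0.30310561  0.244     ]
weight [0.4211145  0.21505348 0.06      ]
buf [ 0.34016642 -0.25450332  0.06      ]
tin [0.59903671 0.2769126  0.06      ]
jar [0.35736951 0.40306237 0.06      ]
scr [ 0.67970674 -0.06970826  0.01      ]
```

```bash
python3 - <<'E'
from h import *
t=cv2.imread('pics/t0.png')
im=cv2.resize(t[160:240,270:430],(800,400),interpolation=cv2.INTER_CUBIC); cv2.imwrite('pics/z1.png',im)
E
```

```text
(no output)
```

View pics/z1.png

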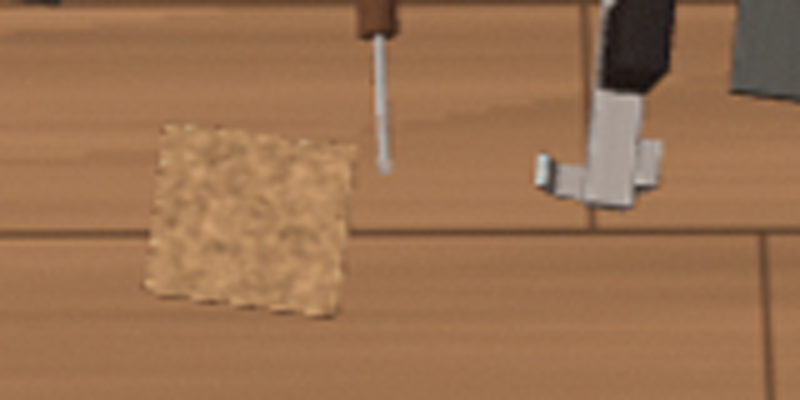

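Montage x-offset of 400 px wasn't subtracted for the hook, so I'll redo that; the pad corners in this crop are (163,125), (355,147), (337,318), (143,292).

```bash
python3 - <<'E'
from h import *
g=lambda x,y,x0,y0,k:(x0+x/k,y0+y/k)
P=[onz('t0',g(x,y,270,160,5),.005) for x,y in[(163,125),(355,147),(337,318),(143,292)]];P=np.array(P)
print('pad',P.mean(0),np.linalg.norm(P[0]-P[1]),np.linalg.norm(P[1]-P[2]))
d=P[0]+P[3]-P[1]-P[2];yaw=np.arctan2(d[1],d[0])-np.pi/2;d2=P[0]+P[1]-P[2]-P[3];print('yaw',np.degrees(yaw),np.degrees(np.arctan2(d2[1],d2[0])))
for p in[(180,88),(225,92),(222,165)]: print('hdltop',onz('t0',g(*p,360,140,5),.335))
e=[onz('t0',g(*p,360,140,5),.289) for p in[(188,0),(162,295)]];print('arm',e,np.degrees(np.arctan2(*(e[0]-e[1])[[1,0]])))
print('tip',onz('t0',g(92,270,360,140,5),.244))
E
```

```text
pad [0.53109817 0.00811023 0.005     ] 0.1110582925176049 0.09978012706118997
yaw -7.466173936413109 -7.308491604881786
hdltop [ 0.58012535 -0.13659874  0.335     ]
hdltop [ 0.57820807 -0.15660757  0.335     ]
hdltop [ 0.54492491 -0.15383198  0.335     ]
arm [array([ 0.63445344, -0.15304761,  0.289     ]), array([ 0.49462407, -0.13536424,  0.289     ])] -7.2075890956533
tip [ 0.51482575 -0.11264106  0.244     ]
```

Pad is at (0.531, 0.008), yaw −7.3°; its measured size of 111×100 mm matches the given one. The handle is at about (0.563, −0.143), putting the saddle at about (0.513, −0.137) and the trolley at about 0.054, all consistent. The gauge is at (0.543, 0.365), yaw about 36°. Next: hover over the gauge.

jog_arm(commands=[[[1, 13.6, -9, 0, 11], [1, 13.6, -9, 0, 11], [1, 13.6, -9, 0, 11], [1, 13.6, -9, 0, 11], [1, 13.6, -9, 0, 11]]], newtons=40)

```text
clock: 0.78
tool_pos: [0.464, 0.4176, 0.2525]
eef_rot: [0.951, -2.994, 0.0]
force: [-1.0, 0.5, -0.4]
width: 0.999
```

jog_arm(commands=[[[1, 0, 0, 0, 0], [1, 0, 0, 0, 0]]])

```text
clock: 1.02
tool_pos: [0.4619, 0.4191, 0.2524]
eef_rot: [0.939, -2.997, -0.001]
force: [-0.9, 0.6, -0.5]
width: 0.998
```

```bash
python3 - <<'E'
from h import *
s=ctrl.read_state(); print(s['tool_pos'],s['eef_rot'])
R=cv2.Rodrigues(s['eef_rot'])[0]; print(np.degrees(np.arctan2(R[1,1],R[0,1])))
grab('wrist','w1')
E
```

```text
[0.46191439 0.41914191 0.2524211 ] [ 9.39142880e-01 -2.99661076e+00 -1.24813737e-03]
124.80212701653682
```

View pics/w1.png

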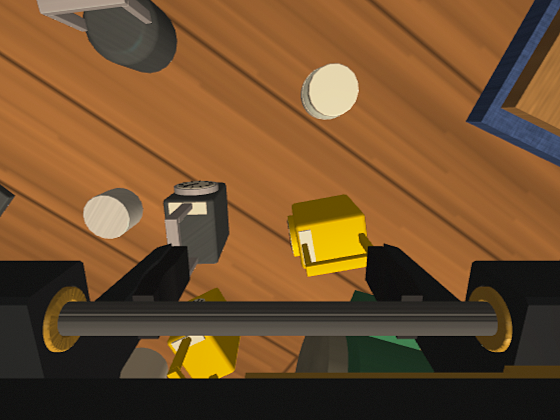

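The wrist view shows the gauge at (195,220), with its dial toward image-up, and the yellow copies right of and below it. A partial move becomes the commanded pose, so I'll go the rest of the way over the bail.

jog_arm(commands=[[[1, 3.25, -2.15, 0, 0.3], [1, 3.25, -2.15, 0, 0.3], [1, 3.25, -2.15, -2, 0.3], [1, 3.25, -2.15, -2, 0.3], [1, 3.25, -2.15, -2, 0.3]]])

```text
clock: 1.7
tool_pos: [0.5424, 0.3678, 0.2041]
eef_rot: [-0.985, 2.982, 0.003]
force: [0.5, -0.5, 0.1]
width: 1.004
```

```bash
python3 - <<'E'
from h import *
s=ctrl.read_state(); print(s['tool_pos'],s['eef_rot'])
R=cv2.Rodrigues(s['eef_rot'])[0]; print(np.degrees(np.arctan2(R[1,1],R[0,1])))
im=grab('wrist','w2')
print(proj('w2',[s['tool_pos'],[.5435,.3654,.137],s['tool_pos']-[0,0,s['tool_pos'][2]-.137]]))
E
```

```text
[0.54241814 0.36777477 0.20414076] [-9.85136323e-01  2.98229547e+00  2.72175104e-03]
126.55974519929121
[[277.03603288 275.44369649]
 [272.97864292 225.80861859]
 [276.87641288 226.59853719]]
```

View pics/w2.png

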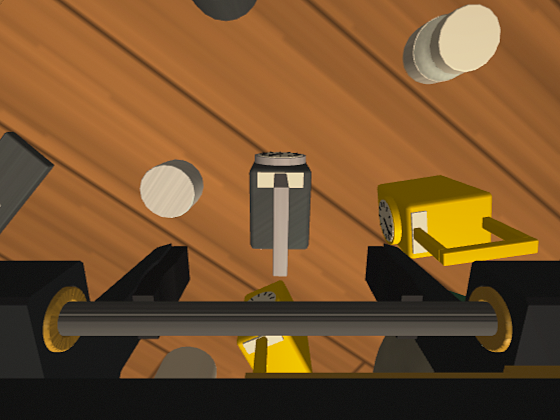

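The bail bar lies between the jaws, spanning (282,175) to (280,275), within about 2 mm of the jaw centre line and square to it. The yellow bail on the right clears the fingers, so I'll half-close, descend and grip.

jog_arm(commands=[[[0, 0, 0, 0, 0], [0, 0, 0, -1.5, 0], [0, 0, 0, -3, 0], [0, 0, 0, -3, 0], [-1, 0, 0, -3, 0]]])

```text
clock: 2.38
tool_pos: [0.5444, 0.3664, 0.1296]
eef_rot: [-0.98, 2.982, 0.002]
force: [-0.3, -0.3, 0.5]
width: 0.455
```

jog_arm(commands=[[[-1, 0, 0, 0, 0], [-1, 0, 0, 0, 0], [-1, 0, 0, 0, 0], [-1, 0, 0, 0.5, 0], [-1, 0, 0, 1, 0]]])

```text
clock: 3.0
tool_pos: [0.5435, 0.3648, 0.1531]
eef_rot: [0.98, -2.984, 0.001]
force: [-0.3, 0.1, -4.0]
width: 0.097
```

Bail gripped; the force reading of 4 N matches the 0.4 kg gauge. Next: lift and carry to the pad.

jog_arm(commands=[[[-1, 0, 0, 1, 0], [-1, 0, -1.4, 2, -1], [-1, 0, -3, 2, -2], [-1, 0, -5, 2, -3.5], [-1, -0.1, -7, 2, -5]]])

```text
clock: 3.62
tool_pos: [0.5413, 0.1887, 0.2036]
eef_rot: [-0.304, 3.126, 0.0]
force: [0.2, -0.3, -4.6]
width: 0.097
```

jog_arm(commands=[[[-1, -0.2, -2, 0, -1.5], [-1, -0.3, -4, 0, -3], [-1, -0.4, -5.8, 0, -3.75], [-1, -0.4, -7, 0, -3.75], [-1, -0.4, -7.25, 0, -3.75]]])

```text
clock: 4.25
tool_pos: [0.5311, 0.0062, 0.2033]
eef_rot: [0.209, 3.134, -0.003]
force: [-0.3, -0.3, -3.7]
width: 0.097
```

```bash
python3 - <<'E'
from h import *
s=ctrl.read_state(); print(s['tool_pos'],s['eef_rot'],s['force'])
R=cv2.Rodrigues(s['eef_rot'])[0]; print(np.degrees(np.arctan2(R[1,1],R[0,1])))
im=grab('scene','s1'); im2=grab('wrist','w3')
m=np.hstack([cv2.resize(im[150:330,100:340],(400,300)),cv2.resize(im2,(400,300))]); cv2.imwrite('pics/m1.png',m[:,:,::-1])
E
```

```text
[0.53107681 0.00624375 0.20325574] [ 2.08524646e-01  3.13446059e+00 -2.64530948e-03] [-0.31294686 -0.29158501 -3.7344552 ]
82.38782802395744
```

View pics/m1.png

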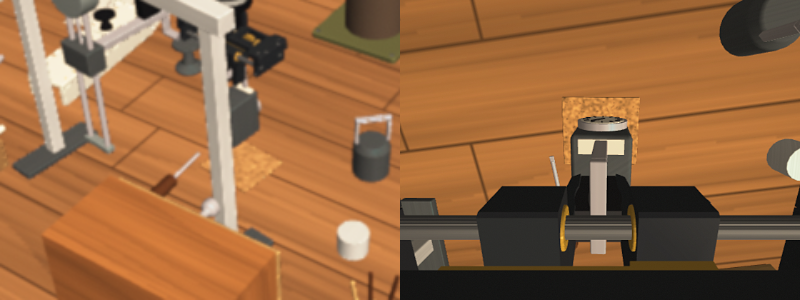

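The gauge is held upright with its dial toward the robot, centred over the pad (601,165 in the montage). I'll lower it and release.

jog_arm(commands=[[[-1, 0, 0, -1, 0], [-1, 0, 0, -2, 0], [-1, 0, 0, -2.5, 0], [-1, 0, 0, -2.75, 0], [-1, 0, 0, -2.75, 0]]])

```text
clock: 4.97
tool_pos: [0.5315, 0.01, 0.1343]
eef_rot: [0.2, 3.135, 0.001]
force: [-0.8, 0.6, -4.9]
width: 0.099
```

jog_arm(commands=[[[-1, 0, 0, 0, 0], [-0.5, 0, 0, 0, 0], [-0.3, 0, 0, 0, 0], [-0.3, 0, 0, 0, 0], [-0.3, 0, 0, 0, 0]]])

```text
clock: 5.6
tool_pos: [0.5313, 0.009, 0.1342]
eef_rot: [0.202, 3.135, 0.0]
force: [0.4, -0.3, -0.1]
width: 0.348
```

jog_arm(commands=[[[-0.3, 0, 0, 1.5, 0], [-0.3, 0, 0, 3.5, 0], [0.3, 0, 0, 6, 0], [0.3, 0, 0, 8.5, 0], [0.3, 0, 0, 10, 0]]])

```text
clock: 6.22
tool_pos: [0.5317, 0.0093, 0.3874]
eef_rot: [0.202, 3.131, 0.001]
force: [0.5, 0.5, -0.7]
width: 0.648
```

jog_arm(commands=[[[0.3, 0, 0, 0, 0], [0.3, 0, 0, 0, 0]]])

```text
clock: 6.48
tool_pos: [0.5304, 0.0088, 0.383]
eef_rot: [-0.202, -3.133, 0.001]
force: [0.1, 0.0, -1.0]
width: 0.652
```

```bash
python3 - <<'E'
from h import *
s=ctrl.read_state(); print(s['tool_pos'],s['eef_rot'],s['force'])
im2=grab('wrist','w4'); cv2.imwrite('pics/w4v.png',cv2.resize(im2,(800,600))[:,:,::-1])
print(proj('w4',[[.5311,.0081,.005],[.5311,.0081,.142],[.563,-.143,.335]]))
E
```

```text
[0.5304284  0.00880104 0.38298789] [-2.01957726e-01 -3.13317594e+00  8.49339791e-04] [ 0.09278545  0.04639221 -0.96637166]
[[276.70211049 163.10584906]
 [276.46491056 179.08093793]
 [ 48.45466328 312.93916594]]
```

View pics/w4v.png

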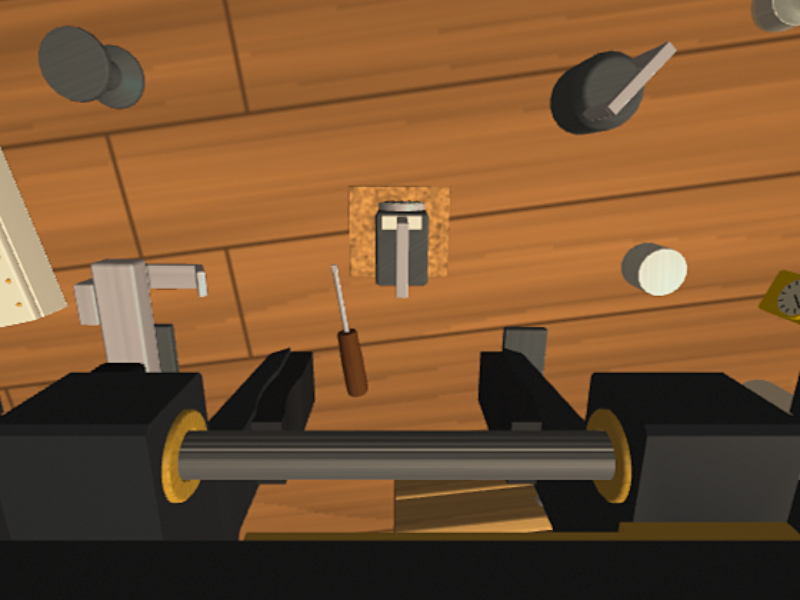

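The gauge stands on the pad; its bar mid is at (402,257) and the pad centre at (399,231). The hook arm's end is at (118,262), tip on the right (+y). I'll compute the handle position from this view.

```bash
python3 - <<'E'
from h import *
k=560/800; py=np.array([.128,.992]);px=np.array([.992,-.128]);P=np.array([.5311,.0081])
f=lambda u,v,z:(lambda p:(np.round(p[:2],4),'pad frame',np.round([(p[:2]-P)@px,(p[:2]-P)@py],4)))(onz('w4',(u*k,v*k),z))
print('arm L/R',f(104,320,.289),f(153,320,.289))
print('arm end',f(118,262,.289));print('tip edge',f(202,278,.244))
print('bail top ends',f(402,220,.142),f(402,298,.142)); print('pad',f(399,231,.005))
E
```

```text
arm L/R (array([ 0.5181, -0.1422]), 'pad frame', array([ 0.0063, -0.1508])) (array([ 0.5213, -0.1169]), 'pad frame', array([ 0.0063, -0.1253]))
arm end (array([ 0.4893, -0.1261]), 'pad frame', array([-0.0243, -0.1385]))
tip edge (array([ 0.5108, -0.1071]), 'pad frame', array([-0.0054, -0.1168]))
bail top ends (array([0.5028, 0.0175]), 'pad frame', array([-0.0293,  0.0057])) (array([0.5677, 0.0094]), 'pad frame', array([0.0361, 0.006 ]))
pad (array([0.5294, 0.0125]), 'pad frame', array([-0.0022,  0.0041]))
```

Saddle is ~0.145 m short of the bail along the rail; x alignment is within 3 mm. Next: over the handle, down and grip.

jog_arm(commands=[[[0.5, 0.6, -2, 0, 0], [0.5, 1.3, -4, 0, 0], [0.5, 1.3, -5.9, 0, 0], [0.5, 1.3, -5.9, 0, 0], [0.5, 1.3, -5.9, 0, 0]]])

```text
clock: 7.15
tool_pos: [0.5631, -0.1375, 0.3826]
eef_rot: [-0.201, -3.132, -0.002]
force: [-0.6, 0.5, 0.8]
width: 0.754
```

jog_arm(commands=[[[0.5, 0, 0, 0, 0], [0.5, 0, 0, -1, 0], [0.5, 0, 0, -2, 0], [0.5, 0, 0, -2.8, 0], [0.5, 0, 0, -2.8, 0]]])

```text
clock: 7.78
tool_pos: [0.5628, -0.137, 0.3128]
eef_rot: [-0.198, -3.132, -0.001]
force: [0.8, 0.9, 0.2]
width: 0.754
```

jog_arm(commands=[[[-1, 0, 0, 0, 0], [-1, 0, 0, 0, 0], [-1, 0, 0, 0, 0], [-1, 0, 0, 0, 0], [-1, 0, 0, 0, 0]]], newtons=45)

```text
clock: 8.4
tool_pos: [0.5637, -0.1389, 0.3143]
eef_rot: [0.203, 3.135, -0.001]
force: [0.3, 0.2, 1.4]
width: 0.269
```

```bash
python3 - <<'E'
from h import *
s=ctrl.read_state(); print(s['tool_pos'],s['eef_rot'],s['force'],s['width'])
im=grab('scene','s2'); im2=grab('wrist','w5');im3=grab('top','t2')
m=np.hstack([cv2.resize(im[110:290,100:340],(400,300)),cv2.resize(im2,(400,300))]); cv2.imwrite('pics/m2.png',m[:,:,::-1])
E
```

```text
[ 0.56373765 -0.13889104  0.31429125] [ 2.03279653e-01  3.13451340e+00 -7.67873432e-04] [0.31121617 0.18346888 1.38931933] 0.26885581571211836
```

View pics/m2.png

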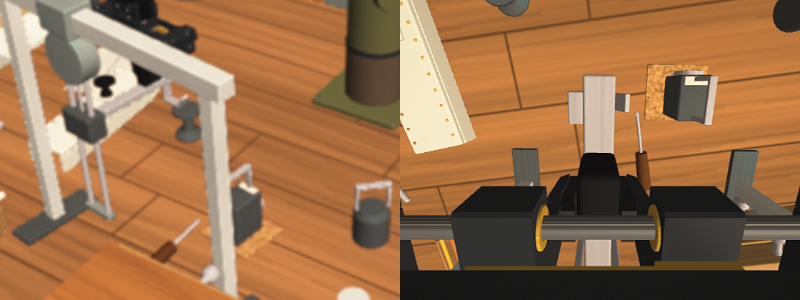

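The handle is gripped at its full 24 mm. TCP in the pad frame is x=+0.051 (0.050 expected), y=−0.142. The bail was released at y≈+0.001, so the run is 0.1425 m and the draw-down 0.12 m. Draw down first.

jog_arm(commands=[[[-1, 0, 0, -0.8, 0], [-1, 0, 0, -1.8, 0], [-1, 0, 0, -2.8, 0], [-1, 0, 0, -3.8, 0], [-1, 0, 0, -4.4, 0]]])

```text
clock: 9.18
tool_pos: [0.5638, -0.1386, 0.2043]
eef_rot: [0.203, 3.134, -0.001]
force: [-2.3, -0.8, 10.5]
width: 0.268
```

jog_arm(commands=[[[-1, 0, 0, -0.4, 0], [-1, 0, 0, -0.4, 0], [-1, 0, 0, -0.4, 0], [-1, 0, 0, -0.4, 0]]])

```text
clock: 9.68
tool_pos: [0.5638, -0.1386, 0.1949]
eef_rot: [0.203, 3.134, -0.001]
force: [-2.1, -0.6, 8.2]
width: 0.27
```

```bash
python3 - <<'E'
from h import *
s=ctrl.read_state(); print(s['tool_pos'],s['eef_rot'],s['force'],s['width'])
im=grab('scene','s3'); im2=grab('wrist','w6')
m=np.hstack([cv2.resize(im[150:270,130:290],(400,300)),cv2.resize(im2[60:300,150:470],(400,300))]); cv2.imwrite('pics/m3.png',m[:,:,::-1])
E
```

```text
[ 0.56381252 -0.13859556  0.19490786] [ 2.02979740e-01  3.13441019e+00 -5.18576145e-04] [-2.09280465 -0.60083326  8.22321377] 0.2695975400721234
```

View pics/m3.png

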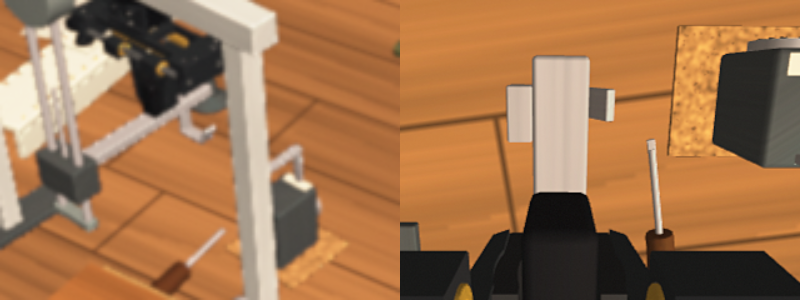

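No slip: the arm end stays at the same wrist-image row, and the saddle is at about 0.106 m. Before the run, I'll check how low the guide rods hang relative to the screwdriver.

```bash
python3 - <<'E'
from h import *
P=np.array([.5311,.0081]);px=np.array([.992,-.128]);py=np.array([.128,.992])
for x in(.17,.19,.21):
  for z in(0,.03,.06,.1,.15): print(x,z,np.round(proj('s3',[*(P+x*px-.142*py),z])))
print('screwdriver butt', onz('t0',(344.5,140),.012), onz('t0',(346,168),.012))
E
```

```text
0.17 0 [[169. 259.]]
0.17 0.03 [[168. 251.]]
0.17 0.06 [[167. 244.]]
0.17 0.1 [[165. 233.]]
0.17 0.15 [[162. 219.]]
0.19 0 [[164. 262.]]
0.19 0.03 [[163. 255.]]
0.19 0.06 [[161. 247.]]
0.19 0.1 [[159. 236.]]
0.19 0.15 [[157. 223.]]
0.21 0 [[159. 266.]]
0.21 0.03 [[157. 258.]]
0.21 0.06 [[156. 251.]]
0.21 0.1 [[154. 240.]]
0.21 0.15 [[151. 226.]]
screwdriver butt [ 0.71807879 -0.06605308  0.012     ] [ 0.63467311 -0.06831539  0.012     ]
```

The plate hangs at about 0.1 m, well clear of the screwdriver. Now I'll run along the rail.

jog_arm(commands=[[[-1, 0.1, 0.7, 0, 0], [-1, 0.2, 1.5, 0, 0], [-1, 0.3, 2.3, 0, 0], [-1, 0.4, 3.1, 0, 0], [-1, 0.5, 3.8, 0, 0]]])

```text
clock: 10.4
tool_pos: [0.577, -0.0431, 0.1952]
eef_rot: [0.203, 3.133, -0.001]
force: [-0.9, -2.5, 7.9]
width: 0.268
```

jog_arm(commands=[[[-1, 0.05, 0.4, 0, 0], [-1, 0.1, 0.8, 0, 0], [-1, 0.15, 1.2, 0, 0], [-1, 0.2, 1.6, 0, 0], [-1, 0.24, 1.86, 0, 0]]])

```text
clock: 11.02
tool_pos: [0.5834, 0.0035, 0.1953]
eef_rot: [0.202, 3.132, 0.001]
force: [0.6, -1.2, 7.9]
width: 0.267
```

jog_arm(commands=[[[-1, 0, 0, 0, 0], [-1, 0, 0, 0, 0]]])

```text
clock: 11.28
tool_pos: [0.5835, 0.0044, 0.1954]
eef_rot: [0.201, 3.132, 0.003]
force: [-0.1, 1.3, 8.6]
width: 0.267
```

```bash
python3 - <<'E'
from h import *
s=ctrl.read_state(); print(s['tool_pos'],s['eef_rot'],s['force'],s['width'])
d=s['tool_pos'][:2]-[.5311,.0081]; print(d@[.992,-.128],d@[.128,.992])
im=grab('scene','s4'); im2=grab('wrist','w7');im3=grab('top','t4')
m=np.hstack([cv2.resize(im[170:275,190:330],(400,300)),cv2.resize(im2[60:300,130:450],(400,300))]); cv2.imwrite('pics/m4.png',m[:,:,::-1])
E
```

```text
[0.58352764 0.00438972 0.19537675] [2.01222925e-01 3.13181119e+00 2.98802388e-03] [-0.08991239  1.26086939  8.56217111] 0.2674933296849309
0.05248313093477378 0.003030135087196919
```

View pics/m4.png

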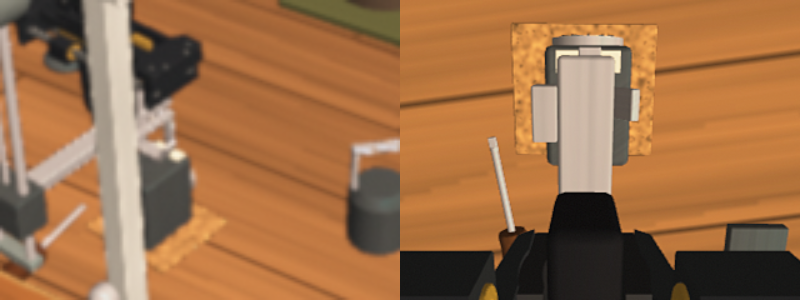

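The gauge stands undisturbed on the pad. The arm is centred over the bail and the hook tip emerges on the far side (635,105), so the saddle is under the bar. Let it rise slowly.

jog_arm(commands=[[[-1, 0, 0, 0.3, 0], [-1, 0, 0, 0.6, 0], [-1, 0, 0, 0.9, 0], [-1, 0, 0, 1.15, 0], [-1, 0, 0, 1.4, 0]]])

```text
clock: 12.05
tool_pos: [0.5834, 0.004, 0.23]
eef_rot: [0.201, 3.132, 0.003]
force: [3.1, 0.3, 1.9]
width: 0.269
```

jog_arm(commands=[[[-1, 0, 0, 0.3, 0], [-1, 0, 0, 0.6, 0], [-1, 0, 0, 0.9, 0], [-1, 0, 0, 1.2, 0], [-1, 0, 0, 1.5, 0]]])

```text
clock: 12.68
tool_pos: [0.5833, 0.0031, 0.2673]
eef_rot: [0.202, 3.132, 0.001]
force: [5.7, -0.2, 2.0]
width: 0.266
```

jog_arm(commands=[[[-1, 0, 0, 0.35, 0], [-1, 0, 0, 0.7, 0], [-1, 0, 0, 1.05, 0], [-1, 0, 0, 1.4, 0], [-1, 0, 0, 1.6, 0]]])

```text
clock: 13.3
tool_pos: [0.5833, 0.003, 0.3074]
eef_rot: [0.202, 3.132, 0.001]
force: [5.4, 0.5, 1.6]
width: 0.269
```

The upward pull fell from 8 to about 2–3 N, so the gauge is hanging. I'll take the last 7 mm, then settle.

jog_arm(commands=[[[-1, 0, 0, 0.15, 0], [-1, 0, 0, 0.28, 0], [-1, 0, 0, 0.28, 0], [-1, 0, 0, 0.28, 0], [-1, 0, 0, 0.28, 0]]])

```text
clock: 13.92
tool_pos: [0.5833, 0.0029, 0.3141]
eef_rot: [0.202, 3.132, 0.001]
force: [6.5, 0.9, 3.7]
width: 0.269
```

jog_arm(commands=[[[-1, 0, 0, 0, 0], [-1, 0, 0, 0, 0], [-1, 0, 0, 0, 0], [-1, 0, 0, 0, 0], [-1, 0, 0, 0, 0]]])

```text
clock: 14.55
tool_pos: [0.5832, 0.003, 0.3141]
eef_rot: [0.202, 3.132, 0.001]
force: [5.6, 0.3, 3.3]
width: 0.267
```

jog_arm(commands=[[[-0.4, 0, 0, 0, 0], [-0.2, 0, 0, 0, 0], [0.1, 0, 0, 0, 0], [0.4, 0, 0, 0, 0], [0.4, 0, 0, 0, 0]]], newtons=10)

```text
clock: 15.18
tool_pos: [0.582, 0.0031, 0.3134]
eef_rot: [-0.202, -3.135, -0.0]
force: [0.6, 0.7, 0.1]
width: 0.696
```

jog_arm(commands=[[[0.4, 0, 0, 0.6, 0], [0.4, 0, 0, 1.3, 0], [0.4, 0, 0, 2.2, 0], [0.4, 0, 0, 3, 0], [0.4, 0, 0, 3, 0]]])

```text
clock: 15.8
tool_pos: [0.5832, 0.0034, 0.3908]
eef_rot: [0.202, 3.13, 0.001]
force: [0.1, 0.1, -0.7]
width: 0.702
```

jog_arm(commands=[[[0.4, -1, 0, 0, 0], [0.4, -2.5, 0, 0.5, 0], [0.4, -4, 0, 0.5, 0], [0.4, -5, 0, 0.5, 0], [0.4, -5, 0, 0.5, 0]]])

```text
clock: 16.42
tool_pos: [0.4556, 0.0029, 0.401]
eef_rot: [-0.202, -3.134, 0.001]
force: [0.8, 0.0, -0.3]
width: 0.701
```

```bash
python3 - <<'E'
from h import *
s=ctrl.read_state(); print(s['clock'],s['tool_pos'],s['force'],s['width'])
im=grab('scene','s5'); im2=grab('wrist','w8')
m=np.hstack([cv2.resize(im[125:275,170:370],(400,300)),cv2.resize(im2,(400,300))]); cv2.imwrite('pics/m5.png',m[:,:,::-1])
P=np.array([.5311,.0081])
print(proj('s5',[[*P,.225],[*P,.0],[*P,.1375],[.582,.0015,.312]]))
E
```

```text
16.425 [0.45557236 0.00288662 0.40095574] [ 0.75265544  0.03125866 -0.30207731] 0.7005733473405952
[[239.60368425 188.38240542]
 [243.33555098 249.05358165]
 [241.13242082 213.23598468]
 [224.64959314 170.09031728]]
```

View pics/m5.png

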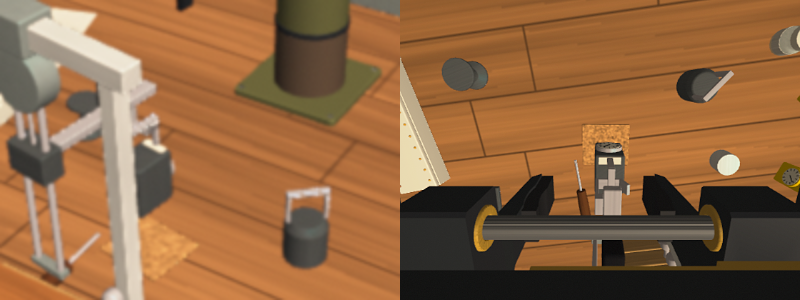

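The gauge hangs clear of the pad, block at (152,180) in the crop (predicted about (142,176) when fully up), dial toward the robot. I'll let any swing die and check for motion by frame difference before handing in.

jog_arm(commands=[[[0.4, 0, 0, 0, 0], [0.4, 0, 0, 0, 0], [0.4, 0, 0, 0, 0], [0.4, 0, 0, 0, 0], [0.4, 0, 0, 0, 0]]])

```text
clock: 17.15
tool_pos: [0.4572, 0.0031, 0.401]
eef_rot: [0.202, 3.135, 0.0]
force: [-0.2, -0.2, 1.2]
width: 0.703
```

jog_arm(commands=[[[0.4, 0, 0, 0, 0], [0.4, 0, 0, 0, 0], [0.4, 0, 0, 0, 0], [0.4, 0, 0, 0, 0], [0.4, 0, 0, 0, 0]]])

```text
clock: 17.77
tool_pos: [0.4571, 0.0031, 0.401]
eef_rot: [-0.202, -3.135, -0.0]
force: [0.3, -0.5, 0.7]
width: 0.697
```

```bash
python3 - <<'E'
from h import *
f=[eyes.camera('scene')[180:240,225:265].astype(int) for _ in range(8)]
s5=cv2.imread('pics/s5.png')[180:240,225:265,::-1].astype(int)
print([int(abs(x-f[0]).max()) for x in f], abs(s5-f[0]).max())
s=ctrl.read_state(); print(s['clock'],s['force'])
t=eyes.camera('top');a=cv2.imread('pics/t0.png')[:,:,::-1]
for n,(x,y) in dict(weight=(246,241),buf=(420,270),tin=(224,177),jar=(176,265),scr=(346,165)).items():
    w=np.s_[y-15:y+15,x-15:x+15]; print(n,abs(t[w].astype(int)-a[w]).mean())
E
```

```text
[0, 3, 19, 20, 20, 3, 16, 19] 16
18.175 [-0.17325009 -1.01529139  0.09466926]
weight 3.8533333333333335
buf 25.19925925925926
tin 4.563703703703704
jar 4.528518518518519
scr 27.947407407407407
```

jog_arm(commands=[[[0.4, 0, 0, 0, 0], [0.4, 0, 0, 0, 0], [0.4, 0, 0, 0, 0], [0.4, 0, 0, 0, 0], [0.4, 0, 0, 0, 0]]])

```text
clock: 18.85
tool_pos: [0.4571, 0.0031, 0.401]
eef_rot: [-0.202, -3.135, -0.0]
force: [0.5, -0.8, -0.2]
width: 0.697
```

jog_arm(commands=[[[0.4, 0, 0, 0, 0], [0.4, 0, 0, 0, 0], [0.4, 0, 0, 0, 0], [0.4, 0, 0, 0, 0], [0.4, 0, 0, 0, 0]]])

```text
clock: 19.48
tool_pos: [0.4572, 0.0031, 0.401]
eef_rot: [-0.202, -3.135, -0.0]
force: [0.8, -0.4, -0.1]
width: 0.699
```

```bash
python3 - <<'E'
from h import *
F=[eyes.camera('scene').astype(int) for _ in range(8)]
for n,w in dict(gauge=np.s_[180:240,225:265],weight=np.s_[210:260,305:340],rail=np.s_[130:170,180:235]).items():
    print(n,[(int(abs(x[w]-F[0][w]).max()),round(abs(x[w]-F[0][w]).mean(),3)) for x in F])
print('buffer head',onz('w8',(66*560/400,72*420/300),.066),onz('t0',(421,269),.066))
s1=cv2.imread('pics/s1.png')[:,:,::-1].astype(int)
w=np.s_[225:265,185:218]; print('scr scene diff vs s0',abs(cv2.imread('pics/s0.png')[:,:,::-1].astype(int)[w]-F[0][w]).mean())
E
```

```text
gauge [(0, np.float64(0.0)), (10, np.float64(0.54)), (10, np.float64(0.527)), (16, np.float64(0.525)), (21, np.float64(0.55)), (3, np.float64(0.521)), (16, np.float64(0.53)), (9, np.float64(0.524))]
weight [(0, np.float64(0.0)), (3, np.float64(0.543)), (3, np.float64(0.551)), (3, np.float64(0.555)), (3, np.float64(0.542)), (3, np.float64(0.548)), (3, np.float64(0.533)), (3, np.float64(0.552))]
rail [(0, np.float64(0.0)), (3, np.float64(0.445)), (3, np.float64(0.438)), (3, np.float64(0.446)), (3, np.float64(0.447)), (3, np.float64(0.437)), (3, np.float64(0.444)), (3, np.float64(0.45))]
buffer head [ 0.3348364  -0.23832866  0.066     ] [ 0.34262101 -0.25565916  0.066     ]
scr scene diff vs s0 15.279292929292929
```

Gauge-region mean difference equals the noise of static regions, so it is at rest, and the robot is clear. Handing in.

```bash
python3 - <<'E'
from h import *
print(onz('w8',(59*1.4,72*1.4),.066))
print(order.finish_job())
E
```

```text
[ 0.3331131  -0.25175534  0.066     ]
the job is handed in; nothing more can be done
None
```

I picked the gauge up by its bail and stood it on the cork pad, dial outward, within about 3 mm of centre, then let go. I then drew the hook down about 119 mm, ran it about 143 mm along the rail under the bail, and let it rise at about 0.06–0.08 m/s until fully up. After that I released the handle and backed away. The job was handed in at about 20 s on the robot's clock, and finishing reports no verdict.

**Last checks**
- **Hanging:** the upward pull at the handle fell from 8 N to 2–3 N as the gauge lifted off. The last picture shows it hanging clear of the pad with its dial toward the robot. The handle was back at its starting height (0.314 m) before release.
- **At rest:** average change between frames around the gauge was the same as for still parts of the scene. A few pixels there varied more (up to 21 against 3).
- **Bystanders:** the weight, tin and jar look unchanged from above. The before/after comparison for the buffer and screwdriver did not match in the top view, nor for the screwdriver in the scene view. I put this down to the arm and rail carriage being in the way, but did not confirm it.
    - **Buffer:** its position measured again from the wrist picture came out first at 19 mm from the start. A corrected reading of the same picture gave 10 mm, which is within my reading error.
    - **Screwdriver:** it was not measured again; it only looks in place in the last wrist picture.

I noticed no contact with anything besides the gauge and handle, and the tool-force readings returned at the end of each move showed nothing unexpected.

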